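# Put the pharmacy jar mixer back in order and run it

### The job

The washed parts of the jar mixer lie about on the counter: first put the loose screw cap in the square tray and the mixing spatula in the oblong tray. Then push the pointer knob fully home on the mixer's D-shaft, turned so that its flat matches the shaft's, and press it all the way down against its spring. Finish while holding: the hand stays on the knob and keeps it pressed down; nothing else on the counter is to be pushed about.

Things in the scene. Friction and masses are not known exactly. Their poses are not given: they have to be found in the camera images.
- knob: black pointer knob, 40 mm tall, loose, bore down, 45 g. Hub 43 mm across, 16 mm high; on it a bar grip 40 mm long (x), 14 mm wide (y), 24 mm high; grip across the 14 mm. A nose 8 mm wide sticks out of the hub at +x. D-bore in the underside 13 mm deep, 18 mm across, its flat 3.2 mm from the axis on the nose's side (+x). Origin: centre of the underside, on the bore's axis; z up
- knob_bore (a point): centre of the bore's closed end, on the knob's axis, 13 mm above its underside; axes as the knob's
- knob_nose (a point): tip of the knob's nose, 31 mm along x from the knob's axis and 10 mm above its underside
- shaft_top (a point): centre of the top of the upright steel D-shaft, 20 mm above the mixer's top when not pressed; z up. 16 mm across (1 mm play in the bore, 0.7 at the flat), flat 2.5 mm from the axis on this point's +x side, top 2 mm tapered. The knob goes on nose along +x (within 0.1 rad); home, the shaft's top meets the bore's end, the knob's underside 13 mm below this point. Turns stiffly (0.4 N m)
- press (a joint): how far the shaft is pressed down, 0 to 0.005 m (hard stop); a spring pushes it back up with 3 N at 0, rising to 8 N at 0.005
- mixer: fixed jar mixer, white housing 200 x 180 mm, flat top 65 mm above the counter. Origin: centre of the underside. The shaft is 45 mm from its centre towards its own -x; a white jar with a lid stands 50 mm from the centre towards +x, up to 113 mm above the counter, 30 mm in radius (its rubber cup 37 mm in radius, to 75 mm high)
- cap: loose white screw cap, a flat disc 48 mm in diameter and 18 mm high, lying on the counter; origin: centre of the underside
- spatula: loose white mixing spatula lying on the counter along its x, 100 mm long: handle 60 mm long, 14 mm wide and 14 mm high from x = -50 to +10 mm, then a flat blade 24 mm wide and 6 mm high to x = +50 mm. Origin: on the underside, halfway along; it balances near x = -9 mm, in the handle
- cap_tray: grey square open tray for caps, 120 x 120 mm outside, 35 mm high, walls 4 mm, fixed; origin: centre of the underside, floor about 4 mm above
- spatula_tray: grey oblong open tray for spatulas, 110 (its x) x 180 mm (its y) outside, 35 mm high, walls 4 mm, fixed; origin: centre of the underside, floor about 4 mm above
- jar: bystander: small closed jar, 40 mm in diameter, 45 mm high
- pill_bottle: bystander: amber pill bottle with a white lid, 44 mm in diameter, 60 mm high
- carton: bystander: small medicine carton, 55 x 26 x 20 mm
- stapler: bystander: stapler, 130 mm long, 45 mm high
- terminal: bystander: card terminal, 160 x 75 mm, 30 mm high
- spray: bystander: spray bottle, 52 mm in diameter, 130 mm high
Not all that is in view belongs to the job. Of the things that look like the knob, the smallest one is meant.

How it is judged:
By the outcome, as a careful person would: the job done as asked, in the order asked, and still so for the second after the job is handed in, while the arm keeps its last pose, push and grip.
It also fails if it takes over 72 s, if anything falls off the work surface, if the arm or the gripper's body presses on something with over 40 N, if the wrist force passes 120 N, or if a joint passes its speed limit or range.

### The arm

A 6-joint arm with a two-finger parallel gripper is mounted at the origin on the work surface. World frame = base frame: x ahead of the robot, y to its left, z up, the work surface at z = 0. Lengths are in m, angles in degrees, forces in N, time in s.
With the tool pointing down it reaches from about 0.25 to 0.725 m from the base axis. Payload 9.7 kg.
Tool frame: the origin (TCP) lies midway between the tips of the shut fingers; the grasp point (between the pads) lies 19 mm behind it (bot.pinch_z is the distance from the TCP to the grasp point, in m); z points along the fingers, y is the line along which they close (so a half turn about z gives the same grasp; the last joint's range is limited). The gripper opens to 85 mm and grips with 20 to 120 N. Pads are 22 mm wide; open, the fingers measure 114 mm over their backs; the gripper's body (76 mm by 85 mm) begins 54 mm behind the grasp point. The pads swing forward as they close: fully open they stand 13 mm farther back than shut.
Start: joints at [-75, 4.979, 10.078, 95.1, 0, 90], TCP at [0.142, -0.531, 0.231] pointing down, gripper open.
Joint ranges: [-179.16, 179.16], [-48.56, 103.87], [-65.8, 70.77], [-126.05, 130.52], [-82.76, 87.17], [-180, 180]. Speed limits (degrees/s): [127.2, 127.2, 147.25, 180, 180, 180].

### API

Orientations are given as [roll, pitch, yaw] about the fixed x, y, z axes, in that order (R = Rz(yaw) Ry(pitch) Rx(roll)).
In Python, from workcell import sensors, camera, ticket, bot gives the robot as it stands.
- The arm moves only by the shell command python3 -m handwheel 'ROWS' [FORCE]. ROWS is a JSON object of lists of equal length, an entry for each row: "gripper": the opening, from -1 (shut) to 1 (fully open); "slide": the shift along the tool's x, y, z in mm, a list of three; "yaw": the turn about the tool's z in rad. A call has 1 to 8 rows; each row shifts and turns the commanded pose from where the row before left it, along the tool's axes as they then stand; what a row does not reach is not made up. A row lasts 1/12 s, in which the tool goes at most 41.7 mm and 7.16 degrees, less where a joint would pass 70% of its speed; a pose out of reach is approached as far as the arm can. A call is refused whole if a number of a shift passes 41.7 or a number of a turn 0.125, either way. A call with a gripper value outside its range is refused whole. The fingers move at their own pace and stop on an object; FORCE is the grip in N (left out, the last holds). Time passes only in rows, so rows that do not move let the fingers close. It gives the time, the measured TCP pose, the force, the opening and the grip force at its end, in the units of the state.
- sensors.get_obs(): the state, without advancing time (a new reading comes with each control period).
- camera(name): name is "side" or "top" or "wrist"; returns a dict with "img" (400x640x3 uint8, red, green, blue), "fx", "fy", "cx", "cy" (pixels), "dist" ([k1, k2, p1, p2, k3] as OpenCV has them; the pictures are not rectified), "R" (3x3) and "t" (3): a world point X has camera coordinates R X + t. Camera axes: x right, y down, z forward; pixel columns grow to the right and rows downward; lengths in m; the calibration is good to about 2 mm. A picture is of the moment at which its call begins. There is no depth.
- ticket.job_done(): hands the job in; it is judged then, once.
The state is a dict: "time": time; "q": joint angles; "qd": joint speeds; "joint_efforts": joint torques, N m; "ee_pos": TCP position; "tcp_rot": TCP orientation; "wrist_force": force on the tool from outside, world axes, zero at the start; "torque": the same for the moment, N m; "opening": finger opening in m; "grasp_force": force on a finger pad.
Only numpy, scipy, OpenCV 4.12 (cv2) and the standard library are available. Lean on these libraries where they do the work, as an engineer would, in place of code of your own. Each camera call takes 0.05 s, during which the arm holds its last target. There are 200 camera calls.

## Working session

There is one attempt and no reset: what is moved stays moved. The work goes in short steps, Python scripts to look and compute and a shell command to move; the robot and the scene stay as the last step left them, time stands still between calls to the robot, and variables do not carry over. Pictures are saved under pics/ and viewed, at most 10 in all, crops included, and the job is handed in when it is done.

```bash
ls; mkdir -p pics; python3 - <<'E'
from workcell import sensors,camera,bot
import cv2,numpy as np
print(sensors.get_obs(),bot.pinch_z)
for n in("side","top","wrist"):
    c=camera(n);cv2.imwrite(f"pics/a_{n}.png",c["img"][:,:,::-1]);print(n,[c[k] for k in("fx","fy","cx","cy","dist")],np.round(c["R"],3).tolist(),np.round(c["t"],3), -c["R"].T@c["t"])
E
```

```text
pics
{'time': 0.0, 'q': array([-7.50015702e+01,  5.01012862e+00,  1.00341376e+01,  9.50999459e+01,
       -1.91237578e-03,  9.00001797e+01]), 'qd': array([ 0.05389862, -0.03660785, -0.02075949,  0.01459692,  0.04551386,
        0.05230368]), 'joint_efforts': array([ 1.78239621e-03, -5.20398259e+01,  4.64796174e+01,  1.66665047e-02,
        2.26756156e-04, -3.13314183e-05]), 'ee_pos': array([ 0.1422658 , -0.53103815,  0.23058956]), 'tcp_rot': array([-1.79924063e+02,  1.91261227e-03,  1.49982526e+01]), 'wrist_force': array([-0.41119215,  0.84597267, -0.11219857]), 'torque': array([-0.00044211,  0.0322399 ,  0.00320675]), 'grasp_force': 0.0, 'opening': 0.08541668014254171} 0.0187
side [371.4643306542333, 371.4643306542333, 316.50858915752406, 202.3534893897489, array([-0.06275083,  0.        ,  0.        ,  0.        ,  0.        ])] [[-0.846, -0.533, -0.016], [-0.339, 0.561, -0.756], [0.412, -0.634, -0.655]] [0.456 0.235 0.741] [0.16042847 0.58069646 0.67001649]
top [385.6623021136221, 385.6623021136221, 328.9524702283339, 201.00505831575896, array([0.00812503, 0.        , 0.        , 0.        , 0.        ])] [[0.014, -1.0, -0.026], [-0.986, -0.01, -0.168], [0.168, 0.028, -0.985]] [0.004 0.531 1.045] [ 0.34839601 -0.02005611  1.11899683]
wrist [297.9512413997568, 297.9512413997568, 317.1299717930984, 202.8194706916599, array([-0.02057684,  0.        ,  0.        ,  0.        ,  0.        ])] [[0.26, -0.966, -0.002], [-0.92, -0.248, 0.304], [-0.294, -0.077, -0.953]] [-0.549 -0.041  0.38 ] [ 0.21640723 -0.51144626  0.37365318]
```

View pics/a_top.png

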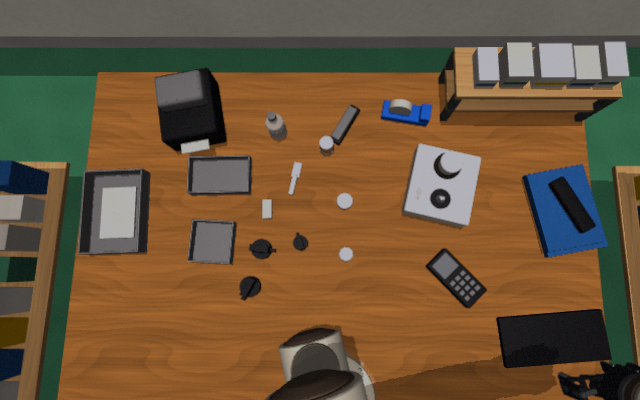

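View pics/a_side.png

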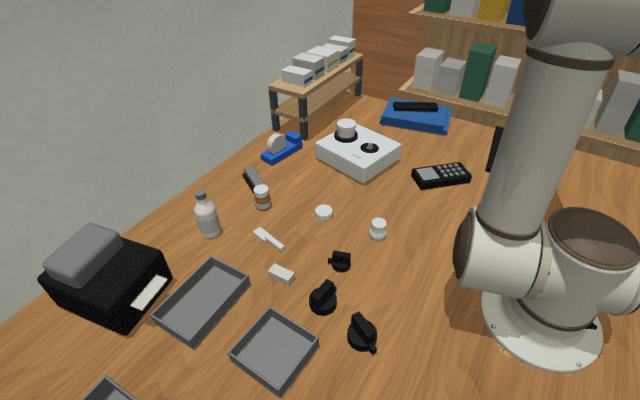

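Top view:
- Knob candidates: (300,242) smallest, (262,249) and (250,287).
- Round white things: (345,201) is a flat disc, (346,254) is a taller jar in the side view at (378,228), (326,143) is the pill bottle.
- The spatula is at (294,178), the square tray at (212,242), the oblong tray at (220,175), the mixer shaft at (441,198).

In the side view the flat disc is at (324,213), the small knob at (341,261) and the spatula at (269,238).

Next: measure these from the two views, plus one close crop to check the choice.

```bash
cat > h.py <<'E'
import numpy as np,cv2
def ray(c,p):
    K=np.array([[c["fx"],0,c["cx"]],[0,c["fy"],c["cy"]],[0,0,1]])
    u=cv2.undistortPoints(np.array(p,float).reshape(-1,1,2),K,np.array(c["dist"],float)).reshape(-1,2)
    d=np.c_[u,np.ones(len(u))]@c["R"]; d/=np.linalg.norm(d,axis=1)[:,None]
    return -c["R"].T@c["t"],d
def plane(c,p,z):
    o,d=ray(c,p); return o+d*((z-o[2])/d[:,2])[:,None]
def tri(c1,p1,c2,p2):
    o1,a=ray(c1,[p1]);o2,b=ray(c2,[p2]);a=a[0];b=b[0]
    s=np.linalg.lstsq(np.c_[a,-b],o2-o1,rcond=None)[0]
    x,y=o1+s[0]*a,o2+s[1]*b
    return (x+y)/2,np.linalg.norm(x-y)
def proj(c,X):
    K=np.array([[c["fx"],0,c["cx"]],[0,c["fy"],c["cy"]],[0,0,1]])
    return cv2.projectPoints(np.atleast_2d(X).astype(float),cv2.Rodrigues(c["R"])[0],c["t"],K,np.array(c["dist"],float))[0].reshape(-1,2)
def masks(img):
    hsv=cv2.cvtColor(img,cv2.COLOR_RGB2HSV)
    return {"white":((hsv[...,1]<60)&(hsv[...,2]>130)).astype(np.uint8),
            "black":(hsv[...,2]<50).astype(np.uint8),
            "grey":((hsv[...,1]<60)&(hsv[...,2]>=40)&(hsv[...,2]<=130)).astype(np.uint8)}
def blobs(m,lo=20,hi=1e5):
    r=[]
    for k in cv2.findContours(m,cv2.RETR_EXTERNAL,cv2.CHAIN_APPROX_NONE)[0]:
        a=cv2.contourArea(k)
        if lo<a<hi:
            M=cv2.moments(k); r.append((M["m10"]/M["m00"],M["m01"]/M["m00"],a,cv2.minAreaRect(k),k))
    return r
E
python3 - <<'E'
from h import *
from workcell import camera
C={n:camera(n) for n in("top","side")}
rows=[]
T=C["top"]["img"];S=C["side"]["img"]
for n in C:
    m=masks(C[n]["img"])
    for k in m:
        for b in blobs(m[k],25,6000):
            u,v=b[:2]
            ok=(170<u<500 and 100<v<310) if n=="top" else (140<u<480 and 110<v<390)
            if ok: print(n,k,np.round(b[:3],1),[np.round(x,1).tolist() for x in b[3]], np.round(plane(C[n],[b[:2]],0.015)[0],3))
a=cv2.resize(T[130:310,170:370],None,fx=2.9,fy=2.9,interpolation=2)[:,:580]
a=cv2.resize(T[165:305,185:385],(800,560),interpolation=2)
cv2.imwrite("pics/b.png",a[:,:,::-1])
E
```

```text
top white [345.6 253.7 136. ] [[345.5, 253.5], [13.0, 13.0], 90.0] [ 0.385 -0.038  0.015]
top white [266.1 208.1 145. ] [[266.5, 208.0], [18.0, 9.0], 90.0] [0.514 0.194 0.015]
top white [344.3 200.3 174.5] [[344.3, 200.3], [14.8, 14.1], 45.0] [ 0.539 -0.033  0.015]
top white [294.5 175.6 174. ] [[294.0, 178.1], [8.2, 32.7], 14.0] [0.611 0.114 0.015]
top white [ 442.9  183.8 4413. ] [[443.3, 183.8], [66.4, 69.9], 12.5] [ 0.59  -0.318  0.015]
top white [194.7 146.2 228.5] [[194.5, 146.1], [9.7, 27.6], 80.0] [0.699 0.417 0.015]
top white [325.8 142.  128. ] [[325.5, 142.0], [12.0, 13.0], 90.0] [0.715 0.024 0.015]
top white [274.8 123.5 108. ] [[274.4, 122.3], [13.4, 16.5], 63.4] [0.772 0.178 0.015]
top white [401.4 103.1 111.5] [[401.4, 102.8], [19.2, 8.1], 9.5] [ 0.838 -0.203  0.015]
top black [249.7 286.8 314.5] [[249.2, 286.4], [18.9, 22.5], 66.0] [0.29  0.231 0.015]
top black [ 455.6  277.9 1539.5] [[455.8, 277.8], [60.1, 26.9], 45.0] [ 0.323 -0.344  0.015]
top black [261.4 248.7 288. ] [[261.8, 248.5], [19.4, 19.8], 54.5] [0.396 0.203 0.015]
top black [300.1 242.3 136.5] [[300.5, 2
[... 4487 characters left out ...]
2 177.   80. ] [[254.5, 178.6], [27.8, 13.0], 66.8] [ 0.795 -0.052  0.015]
side grey [450.8 169.7 237. ] [[450.6, 169.8], [12.9, 27.9], 81.9] [ 0.307 -0.388  0.015]
side grey [376.4 169.  160.5] [[375.1, 168.4], [10.2, 33.7], 55.5] [ 0.5   -0.275  0.015]
side grey [341.3 168.  170.5] [[339.9, 164.5], [53.9, 10.4], 29.2] [ 0.593 -0.226  0.015]
side grey [369.2 146.2  32.5] [[371.4, 146.2], [14.1, 7.0], 14.0] [ 0.574 -0.378  0.015]
side grey [277.5 144.6 172.5] [[278.0, 144.5], [12.0, 21.9], 45.0] [ 0.838 -0.233  0.015]
side grey [338.9 133.8  49.5] [[338.9, 134.5], [17.0, 9.4], 49.8] [ 0.698 -0.396  0.015]
side grey [303.5 130.  101.5] [[303.5, 130.0], [7.0, 18.0], 0.0] [ 0.817 -0.356  0.015]
```

View pics/b.png

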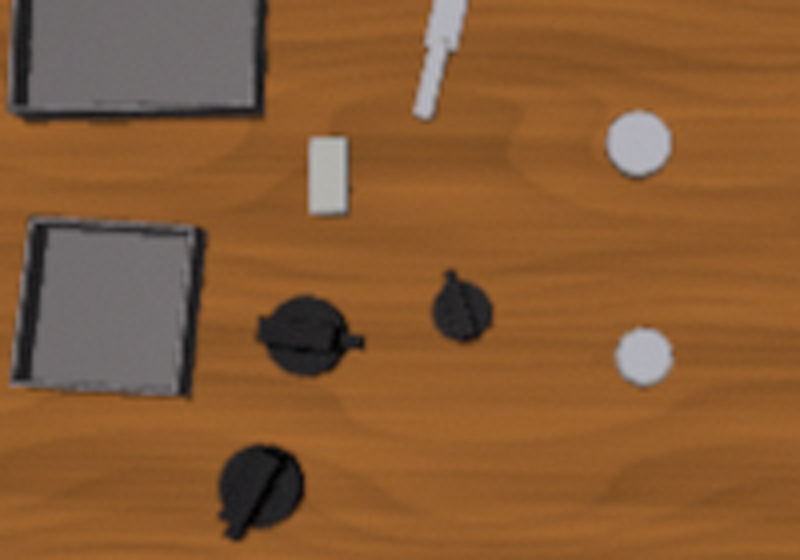

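The crop confirms the choices:
- The knob is the small one at crop (462,312), nose up at (450,272).
- The cap is the disc at (639,144). The disc at (644,356) is the jar.
- The spatula's narrow handle end is at (424,112), with the blade towards the top of the picture.

I'll look at the shaft with the wrist camera on the way.

```bash
python3 -m handwheel '{"gripper":[1,1,1,1,1,1],"slide":[[36,-11,0],[36,-11,0],[36,-11,0],[36,-11,0],[36,-11,0],[36,-11,0]],"yaw":[0,0,0,0,0,0]}' && python3 -m handwheel '{"gripper":[1,1,1,1,1,1],"slide":[[36,-11,0],[36,-11,0],[36,-11,0],[36,-11,0],[36,-11,0],[0,0,0]],"yaw":[0,0,0,0,0,0]}'
python3 - <<'E'
from workcell import camera
import cv2,pickle
c=camera("wrist");pickle.dump(c,open("w_shaft.pkl","wb"))
pickle.dump({n:camera(n) for n in("top","side")},open("ts.pkl","wb"))
cv2.imwrite("pics/c.png",c["img"][:,:,::-1])
E
```

```text
time: 0.75
ee_pos: [0.3351, -0.4104, 0.2313]
tcp_rot: [180.0, -0.0, 15.0]
wrist_force: [0.7, -1.1, 0.1]
opening: 0.085
grasp_force: 0.0
time: 1.25
ee_pos: [0.4978, -0.3084, 0.2302]
tcp_rot: [-179.9, -0.0, 15.3]
wrist_force: [-0.1, -0.3, -0.4]
opening: 0.0853
grasp_force: 0.0
```

View pics/c.png

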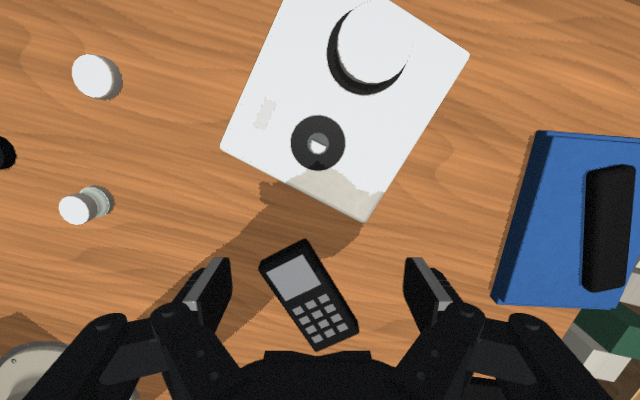

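The wrist view shows the mixer with its dark collar at (318,143) and the pale shaft top inside at about (317,146). The jar sits above it at (375,40) and the cap at (96,76). I'll drop closer to read the flat.

```bash
python3 -m handwheel '{"gripper":[1,1,1,1],"slide":[[5,0,30],[5,0,30],[5,0,30],[0,0,0]],"yaw":[0,0,0,0]}'
python3 - <<'E'
from workcell import camera
from h import *
import cv2,pickle
c=camera("wrist");pickle.dump(c,open("w_shaft2.pkl","wb"))
p=proj(c,[[0.54,-0.31,0.085]])[0];print(p)
u,v=np.clip(p.astype(int),60,None)
a=c["img"][max(v-60,0):v+60,u-60:u+60]; print(max(v-60,0),u-60)
cv2.imwrite("pics/d.png",cv2.resize(a,None,fx=5,fy=5,interpolation=2)[:600,:,::-1])
E
```

```text
time: 1.73
ee_pos: [0.5053, -0.3076, 0.1353]
tcp_rot: [-179.7, 0.3, 14.9]
wrist_force: [-0.8, 1.1, -0.8]
opening: 0.0856
grasp_force: 0.0
[334.5933391  176.83672309]
116 274
```

View pics/d.png

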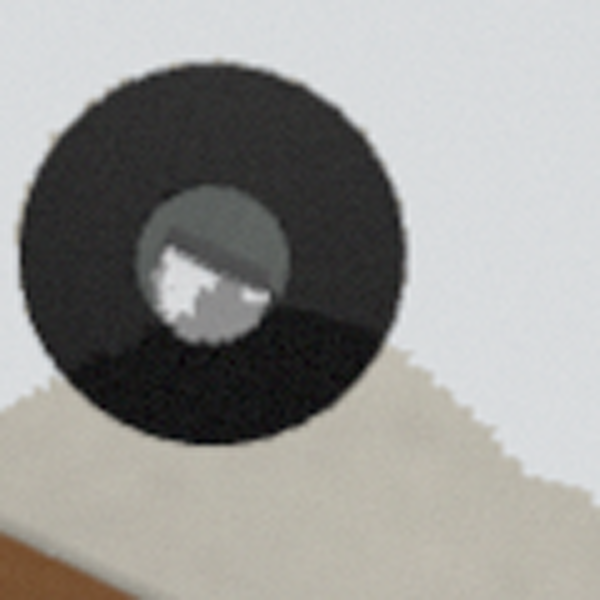

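The close crop shows the collar ring centred near zoom (213,253). Inside it, the shaft's light D-top has its flat edge running from (170,240) to (275,290), with the normal pointing up-right in the image. Now to compute the numbers.

```bash
python3 - <<'E'
import pickle
from h import *
w1=pickle.load(open("w_shaft.pkl","rb"));w2=pickle.load(open("w_shaft2.pkl","rb"));ts=pickle.load(open("ts.pkl","rb"))
def ring(c,p):
    g=cv2.cvtColor(c["img"],cv2.COLOR_RGB2GRAY); m=((g<75)).astype(np.uint8)
    b=min(blobs(m,60,8000),key=lambda b:np.hypot(b[0]-p[0],b[1]-p[1])); e=cv2.fitEllipse(cv2.convexHull(b[4])); return e
R={}
for n,c,p in(("w1",w1,(318,143)),("w2",w2,(316,167)),("top",ts["top"],(440,198))):
    R[n]=(c,ring(c,p)); print(n,R[n][1])
for a,b in(("w1","w2"),("w2","top")): print(a,b,tri(R[a][0],R[a][1][0],R[b][0],R[b][1][0]))
print("ring@65",plane(w2,[R["w2"][1][0]],.065),plane(w1,[R["w1"][1][0]],.065))
P=plane(w2,[[274+170/5,116+240/5],[274+275/5,116+290/5],[274+42.8,116+56.4]],.085);print(P)
d=P[1]-P[0];print("flat normal deg",np.degrees(np.arctan2(d[0],-d[1])),"len",np.linalg.norm(d))
n=np.array([d[0],d[1]]);n=np.array([-d[1],d[0]]);n/=np.linalg.norm(n)
print("axis est",P[:2].mean(0)[:2]-.0025*n,n)
# bright shaft top dist
g=cv2.cvtColor(w2["img"],cv2.COLOR_RGB2GRAY)[150:190,298:336]
m=(g>115).astype(np.uint8)
b=max(blobs(m,5),key=lambda b:b[2]);h=cv2.convexHull(b[4])[:,0]+[298,150]
Q=plane(w2,h,.085)[:,:2];c0=plane(w2,[R["w2"][1][0]],.065)[0,:2]
print(np.round((Q-c0)*1e3,1).tolist(),"along n",np.round((Q-c0)@n*1e3,1))
# mixer yaw
for nme,c in(("w1",w1),("w2",w2)):
    m=masks(c["img"])["white"]; b=max(blobs(m,3000,1e6),key=lambda b:b[2]);print(nme,b[:3])
    L=cv2.approxPolyDP(b[4],6,True)[:,0];print(np.round(np.c_[L,plane(c,L,.065)],3).tolist())
E
```

```text
w1 ((317.4259948730469, 142.6903076171875), (53.10246658325195, 54.01519775390625), 2.0619328022003174)
w2 ((315.92755126953125, 166.6195831298828), (75.42518615722656, 76.23554229736328), 99.51174926757812)
top ((446.5671081542969, 165.69558715820312), (24.561656951904297, 25.707630157470703), 124.87993621826172)
w1 w2 (array([ 0.53893204, -0.29721182,  0.06168401]), np.float64(8.12167600389732e-05))
w2 top (array([ 0.57905572, -0.27907366,  0.23963603]), np.float64(0.024844580218853336))
ring@65 [[ 0.53957319 -0.29711787  0.065     ]] [[ 0.53927517 -0.29707914  0.065     ]]
[[ 0.54373573 -0.29085999  0.085     ]
 [ 0.54088168 -0.30590849  0.085     ]
 [ 0.53982896 -0.29785548  0.085     ]]
flat normal deg -10.739002622449654 len 0.015316758150116717
axis est [ 0.53985249 -0.2979184 ] [ 0.98248618 -0.18633546]
[[3.5, 6.1], [1.0, -7.5], [-0.3, -7.9], [-2.6, -7.1], [-4.3, -6.2], [-6.3, -4.0], [-7.7, 1.1], [-6.4, 4.2], [-4.8, 6.0], [-1.7, 7.5], [-0.4, 7.8], [3.4, 6.7]] along n [ 2.3  2.3  1.1 -1.3 -3.1 -5.5 -7.8 -7.1 -5.8 -3.  -1.8  2. ]
w1 (341.17727008454136, 98.2114154728886, 34973.0)
[[283.0, 0.0, 0.654, -0.234, 0.065], [220.0, 148.0, 0.508, -0.202, 0.065], [364.0, 222.0, 0.469, -0.37, 0.065], [469.0, 54.0, 0.657, -0.413, 0.065], [389.0, 0.0, 0.679, -0.326, 0.065]]
w2 (350.00452867653377, 114.98516879234367, 60098.5)
[[246.0, 0.0, 0.63, -0.228, 0.065], [179.0, 174.0, 0.508, -0.201, 0.065], [381.0, 271.0, 0.47, -0.37, 0.065], [536.0, 38.0, 0.658, -0.412, 0.065], [483.0, 0.0, 0.668, -0.37, 0.065], [349.0, 0.0, 0.646, -0.29, 0.065], [350.0, 44.0, 0.623, -0.298, 0.065], [371.0, 72.0, 0.61, -0.316, 0.065], [412.0, 81.0, 0.612, -0.344, 0.065], [436.0, 71.0, 0.622, -0.357, 0.065], [412.0, 93.0, 0.605, -0.347, 0.065], [376.0, 100.0, 0.594, -0.325, 0.065], [349.0, 88.0, 0.597, -0.305, 0.065], [333.0, 67.0, 0.607, -0.291, 0.065], [327.0, 42.0, 0.62, -0.283, 0.065], [337.0, 0.0, 0.644, -0.283, 0.065]]
```

Shaft axis at (0.5395, -0.2974), top about 0.085, flat facing about -11°. The D's half-width comes out at 8 mm and the flat at 2.3 mm, as described. Next, the cap.

```bash
python3 -m handwheel '{"gripper":[1,1,1,1,1,1,1,1],"slide":[[8,-38,-9],[8,-38,-9],[8,-38,-9],[8,-38,-9],[8,-38,-9],[8,-38,-9],[8,-38,-9],[0,0,0]],"yaw":[0,0,0,0,0,0,0,0]}'
cat > look.py <<'E'
from workcell import camera,sensors
from h import *
import pickle,sys
c=camera("wrist");pickle.dump(c,open(sys.argv[1]+".pkl","wb"))
o=sensors.get_obs();print("tcp",np.round(o["ee_pos"],4),np.round(o["tcp_rot"],1))
for k,m in masks(c["img"]).items():
    for b in blobs(m,120,40000):
        if b[1]<330: print(k,np.round(b[:3],1),[np.round(x,1).tolist() for x in b[3]],[np.round(plane(c,[b[:2]],z)[0,:2],4).tolist() for z in (0,.018,.035)])
E
python3 look.py w_cap
python3 - <<'E'
import pickle
from h import *
ts=pickle.load(open("ts.pkl","rb"));t,s=ts["top"],ts["side"]
# trays: rim corners
for n,c,ps in(("top",t,[(210.6,241.2),(218,174)]),("side",s,[(274,351),(200.5,301.4)])):
    H=cv2.cvtColor(c["img"],cv2.COLOR_RGB2HSV);m=(H[...,1]<110).astype(np.uint8)
    for p in ps:
        b=min(blobs(m,800,9000),key=lambda b:np.hypot(b[0]-p[0],b[1]-p[1]))
        L=cv2.approxPolyDP(cv2.convexHull(b[4]),5,True)[:,0]
        print(n,np.round(b[:3]),np.round(np.c_[L,plane(c,L,.035)],3).tolist())
E
```

```text
time: 2.45
ee_pos: [0.4933, -0.0324, 0.2095]
tcp_rot: [180.0, -0.4, 15.2]
wrist_force: [0.5, -0.0, 0.0]
opening: 0.0853
grasp_force: 0.0
tcp [ 0.4936 -0.0346  0.2084] [179.9  -0.3  15.2]
white [298.8 271.8 626.5] [[299.0, 272.0], [26.0, 30.0], 90.0] [[0.3605, -0.0433], [0.371, -0.0417], [0.3809, -0.0402]]
white [301.3 251.9 256.5] [[301.0, 253.6], [31.6, 18.0], 5.9] [[0.39, -0.0391], [0.399, -0.0378], [0.4075, -0.0365]]
white [ 329.8  139.2 1347. ] [[329.5, 139.0], [42.0, 41.0], 90.0] [[0.539, -0.0353], [0.5404, -0.0342], [0.5417, -0.0331]]
white [  11.6  162.8 1926. ] [[12.0, 171.0], [106.0, 24.0], 90.0] [[0.4117, 0.3309], [0.4196, 0.3134], [0.427, 0.2969]]
white [ 122.7  108.2 1203.5] [[122.8, 108.5], [24.6, 54.6], 1.9] [[0.511, 0.2022], [0.5138, 0.1912], [0.5165, 0.1809]]
white [  574.4   174.8 22219. ] [[598.9, 167.4], [149.6, 227.5], 35.6] [[0.5779, -0.336], [0.5773, -0.3195], [0.5767, -0.3039]]
white [ 211.3   35.2 1537.5] [[210.3, 40.0], [24.5, 94.3], 20.2] [[0.6109, 0.1163], [0.6086, 0.1097], [0.6065, 0.1035]]
white [  33.3   19.1 2375.5] [[31.5, 22.5], [45.0, 63.0], 90.0] [[
[... 1950 characters left out ...]
2.0, 262.0, 0.358, 0.279, 0.035], [187.0, 261.0, 0.359, 0.406, 0.035]]
top [ 219.  174. 2368.] [[250.0, 157.0, 0.661, 0.244, 0.035], [250.0, 193.0, 0.554, 0.239, 0.035], [187.0, 192.0, 0.555, 0.422, 0.035], [188.0, 156.0, 0.663, 0.427, 0.035]]
side [ 274.  350. 4639.] [[269.0, 306.0, 0.473, 0.281, 0.035], [318.0, 336.0, 0.356, 0.285, 0.035], [319.0, 345.0, 0.345, 0.299, 0.035], [281.0, 397.0, 0.349, 0.411, 0.035], [227.0, 352.0, 0.478, 0.399, 0.035]]
side [ 201.  301. 4761.] [[211.0, 255.0, 0.668, 0.244, 0.035], [248.0, 274.0, 0.561, 0.241, 0.035], [250.0, 284.0, 0.54, 0.26, 0.035], [193.0, 349.0, 0.535, 0.429, 0.035], [155.0, 324.0, 0.636, 0.432, 0.035], [150.0, 313.0, 0.664, 0.421, 0.035]]
```

```bash
python3 - <<'E'
import pickle
from h import *
ts=pickle.load(open("ts.pkl","rb"));w=pickle.load(open("w_cap.pkl","rb"));t,s=ts["top"],ts["side"]
for n,a,b,c in(("cap",(344.3,200.3),(329.8,139.2),(323.3,211)),("knob",(300.1,242.3),(202.6,211.7),(340.1,261)),("spat",(294.5,175.6),(211.3,35.2),(267.8,237.7))):
    print(n,np.round(tri(t,a,w,b)[0],4),np.round(tri(s,c,w,b)[0],4),np.round(tri(t,a,s,c)[0],4))
for n,a,b in(("captray",[(193,219),(235,223)],[(227,352),(269,306)]),("sptray",[(250,157),(250,193),(188,156)],[(211,255),(248,274),(150,313)])):
    for i,j in zip(a,b): print(n,np.round(tri(t,i,s,j)[0],4))
E
```

```text
cap [ 0.5398 -0.0338  0.0114] [ 0.5398 -0.0346  0.0133] [ 0.5388 -0.033   0.0152]
knob [0.4159 0.092  0.0102] [0.4177 0.0903 0.0139] [0.4164 0.0924 0.0164]
spat [0.6114 0.1143 0.0079] [0.6098 0.1137 0.0068] [0.6115 0.1142 0.0069]
captray [0.4777 0.3988 0.0347]
captray [0.4703 0.2793 0.0335]
sptray [0.6629 0.2448 0.0375]
sptray [0.5571 0.2404 0.0351]
sptray [0.6601 0.4234 0.0415]
```

Heights agree with the text: cap about 13 mm mid-body, spatula about 7 mm, tray rims about 35 mm. Grasping the cap.

```bash
python3 -m handwheel '{"gripper":[1,1,1,1,1,1,1],"slide":[[7.5,2,30],[7.5,2,35],[7.5,2,35],[7.5,2,35],[7.5,2,35],[7.5,2,30],[0,0,5]],"yaw":[0,0,0,0,0,0,0]}' 40 && python3 -m handwheel '{"gripper":[-1,-1,-1,-1,-1,-1,-1,-1],"slide":[[0,0,0],[0,0,0],[0,0,0],[0,0,0],[0,0,0],[0,0,0],[0,0,0],[0,0,0]],"yaw":[0,0,0,0,0,0,0,0]}' 40
```

```text
time: 3.08
ee_pos: [0.5382, -0.0381, -0.0045]
tcp_rot: [-179.9, 0.3, 14.9]
wrist_force: [-0.6, 0.6, -0.4]
opening: 0.0854
grasp_force: 0.0
time: 3.75
ee_pos: [0.5413, -0.0371, 0.0026]
tcp_rot: [179.9, -0.2, 15.0]
wrist_force: [-1.8, -2.0, 6.7]
opening: 0.0461
grasp_force: 40.7
```

```bash
python3 -m handwheel '{"gripper":[-1,-1,-1,-1,-1,-1,-1,-1],"slide":[[0,0,-30],[0,0,-35],[-2,-20,-30],[-2.4,-39.6,0],[-2.4,-39.6,0],[-2.4,-39.6,0],[-2.4,-39.6,0],[-2.4,-39.6,0]],"yaw":[0,0,0,0,0,0,0,0]}' && python3 -m handwheel '{"gripper":[-1,-1,-1,-1,-1,-1,-1,-1],"slide":[[-2.4,-39.6,0],[-2.4,-39.6,0],[-2.4,-39.6,0],[-2.4,-39.6,0],[-3,-21,0],[0,0,0],[0,0,0],[0,0,0]],"yaw":[0,0,0,0,0,0.116,0.116,0.116]}' && python3 look.py w_t1
```

```text
time: 4.42
ee_pos: [0.4755, 0.1519, 0.0968]
tcp_rot: [-179.0, -0.2, 17.3]
wrist_force: [1.1, -0.0, -0.3]
opening: 0.0456
grasp_force: 41.5
time: 5.08
ee_pos: [0.4626, 0.1383, 0.1043]
tcp_rot: [-171.3, 2.2, 11.6]
wrist_force: [1.4, 1.3, 0.4]
opening: 0.0457
grasp_force: 41.5
tcp [0.4634 0.1336 0.104 ] [-171.3    2.3   11. ]
white [ 316.5  267.1 6588.5] [[317.5, 266.7], [92.6, 91.8], 8.1] [[0.389, 0.1405], [0.4007, 0.14], [0.4118, 0.1395]]
white [ 31.3 178.4 163. ] [[31.6, 180.5], [116.0, 2.8], 83.1] [[0.4048, 0.4458], [0.4153, 0.4226], [0.4253, 0.4007]]
white [ 109.6  191.2 8580.5] [[87.4, 198.2], [165.6, 120.2], 15.7] [[0.4132, 0.3553], [0.4231, 0.3389], [0.4325, 0.3233]]
white [ 281.   124.8 2420. ] [[280.5, 125.5], [34.7, 75.9], 7.4] [[0.5118, 0.1949], [0.5145, 0.1904], [0.5169, 0.1861]]
white [ 403.3   39.  1828.5] [[405.3, 38.4], [27.7, 99.7], 26.6] [[0.5892, 0.117], [0.5861, 0.1182], [0.5832, 0.1194]]
white [ 132.4   14.4 4892. ] [[105.0, 20.0], [40.0, 210.0], 90.0] [[0.571, 0.3266], [0.5693, 0.3123], [0.5676, 0.2988]]
grey [506.9 316.3 290.5] [[515.3, 319.8], [52.5, 30.7], 39.8
[... 170 characters left out ...]
908]]
grey [255.7 272.9 558. ] [[250.1, 286.0], [30.2, 82.1], 4.3] [[0.3647, 0.1981], [0.3782, 0.1933], [0.391, 0.1888]]
grey [335.6 228.1 266.5] [[340.9, 238.6], [80.8, 24.7], 39.8] [[0.4335, 0.1317], [0.4419, 0.1318], [0.4499, 0.132]]
grey [ 100.3  193.9 9822.5] [[97.8, 193.2], [180.5, 132.6], 15.5] [[0.4077, 0.366], [0.418, 0.3488], [0.4278, 0.3325]]
grey [299.9 125.3 190. ] [[299.6, 127.6], [4.1, 72.0], 8.1] [[0.5148, 0.1794], [0.5172, 0.176], [0.5195, 0.1728]]
grey [ 178.2   25.5 1722. ] [[116.5, 24.5], [49.0, 233.0], 90.0] [[0.5693, 0.2874], [0.5677, 0.2759], [0.5661, 0.2652]]
grey [ 15.1   3.7 200. ] [[21.7, 4.1], [44.0, 9.4], 7.1] [[0.563, 0.4362], [0.5618, 0.4138], [0.5607, 0.3926]]
```

The arm stopped short and tilted, so I'll look at the joints.

```bash
python3 - <<'E'
from workcell import sensors,camera
import numpy as np,cv2
o=sensors.get_obs()
for k in o: print(k,np.round(o[k],2))
a=camera("side")["img"];b=camera("wrist")["img"]
cv2.imwrite("pics/e.png",np.vstack([a[:,:,::-1][100:],b[:,:,::-1][:299]])[:600])
E
```

```text
time 5.13
q [ 10.99  -2.76 -12.25  82.81   8.65 179.94]
qd [ 4.4  -0.28 -0.49 -1.1  -1.41  0.01]
joint_efforts [ 1.138e+01 -4.437e+01  4.716e+01  1.300e-01  1.850e+00 -1.000e-02]
ee_pos [0.46 0.13 0.1 ]
tcp_rot [-171.35    2.28   11.05]
wrist_force [ 0.52 -4.03 -1.08]
torque [-0.43 -0.12  0.01]
grasp_force 41.46
opening 0.05
```

View pics/e.png

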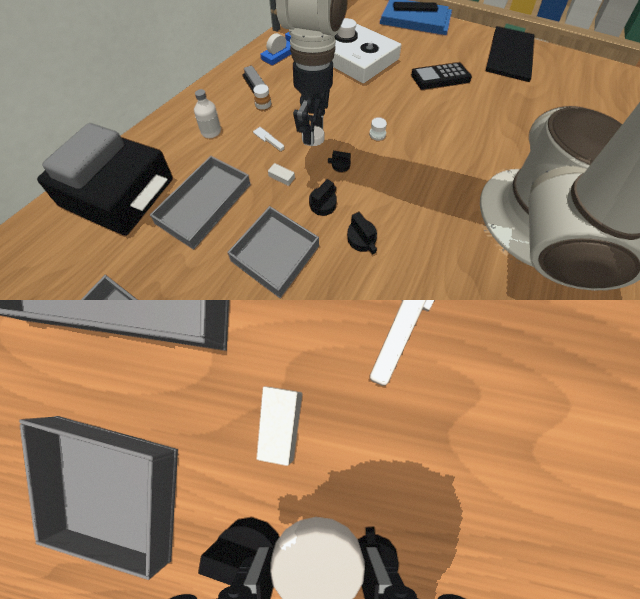

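The wrist view shows the cap firmly held at (317,560 in the mosaic). Joint 6 is at its 180° limit, so yaw must stay at or above the joint-1 angle. I'll turn the tool to yaw about 85°, which is square to the tray.

```bash
python3 -m handwheel '{"gripper":[-1,-1,-1,-1,-1,-1],"slide":[[0,0,0],[0,0,0],[0,0,0],[0,0,0],[0,0,0],[0,0,0]],"yaw":[-0.12,-0.12,-0.12,-0.12,-0.12,-0.12]}' && python3 -m handwheel '{"gripper":[-1,-1,-1,-1,-1,-1],"slide":[[0,0,0],[0,0,0],[0,0,0],[0,0,0],[0,0,0],[0,0,0]],"yaw":[-0.12,-0.12,-0.12,-0.12,-0.12,0]}'
```

```text
time: 5.73
ee_pos: [0.4621, 0.1393, 0.1037]
tcp_rot: [-172.1, -4.1, 52.9]
wrist_force: [0.2, 0.2, -0.2]
opening: 0.0462
grasp_force: 41.5
time: 6.23
ee_pos: [0.4621, 0.1393, 0.1036]
tcp_rot: [-175.7, -7.8, 87.2]
wrist_force: [0.2, 0.7, -0.0]
opening: 0.046
grasp_force: 41.5
```

The limit left a tilt of about 8° in the commanded pose, and rows cannot tilt the tool directly. I'll unwind to joint 6's opposite stop, where over-turning should tilt it back the other way.

```bash
python3 -m handwheel '{"gripper":[-1,-1,-1,-1,-1,-1,-1,-1],"slide":[[0,0,0],[0,0,0],[0,0,0],[0,0,0],[0,0,0],[0,0,0],[0,0,0],[0,0,0]],"yaw":[-0.124,-0.124,-0.124,-0.124,-0.124,-0.124,-0.124,-0.124]}' >/dev/null && python3 -m handwheel '{"gripper":[-1,-1,-1,-1,-1,-1,-1,-1],"slide":[[0,0,0],[0,0,0],[0,0,0],[0,0,0],[0,0,0],[0,0,0],[0,0,0],[0,0,0]],"yaw":[-0.124,-0.124,-0.124,-0.124,-0.124,-0.124,-0.124,-0.124]}'>/dev/null &&  python3 -m handwheel '{"gripper":[-1,-1,-1,-1,-1,-1,-1,-1],"slide":[[0,0,0],[0,0,0],[0,0,0],[0,0,0],[0,0,0],[0,0,0],[0,0,0],[0,0,0]],"yaw":[-0.124,-0.124,-0.124,-0.124,-0.124,-0.124,-0.124,-0.124]}' && python3 -m handwheel '{"gripper":[-1,-1,-1,-1,-1,-1,-1,-1],"slide":[[0,0,0],[0,0,0],[0,0,0],[0,0,0],[0,0,0],[0,0,0],[0,0,0],[0,0,0]],"yaw":[-0.124,-0.124,-0.124,-0.124,-0.124,-0.124,-0.124,-0.124]}'
cat > st.py <<'E'
from workcell import sensors
from scipy.spatial.transform import Rotation as R
import numpy as np
o=sensors.get_obs();M=R.from_euler("xyz",o["tcp_rot"],degrees=True).as_matrix();a=np.radians(o["q"][0])
z=M[:,2];print("q",np.round(o["q"],2),"tcp",np.round(o["ee_pos"],4),"toolx yaw",np.round(np.degrees(np.arctan2(M[1,0],M[0,0])),2),"tilt deg: radial",round(np.degrees(z[0]*np.cos(a)+z[1]*np.sin(a)),2),"lateral",round(np.degrees(-z[0]*np.sin(a)+z[1]*np.cos(a)),2),"t",round(o["time"],2))
E
python3 st.py
```

```text
time: 8.23
ee_pos: [0.4621, 0.1392, 0.1033]
tcp_rot: [174.4, 7.0, -102.6]
wrist_force: [0.9, 0.6, -0.4]
opening: 0.0462
grasp_force: 41.5
time: 8.9
ee_pos: [0.4621, 0.1392, 0.1033]
tcp_rot: [-177.1, 8.5, -45.2]
wrist_force: [1.5, -0.1, -0.9]
opening: 0.0462
grasp_force: 41.5
q [  11.67   -2.75  -12.31   82.69    8.65 -123.13] tcp [0.4621 0.1392 0.1033] toolx yaw -45.16 tilt deg: radial -2.22 lateral 8.61 t 8.9
```

```bash
python3 -m handwheel '{"gripper":[-1,-1,-1,-1,-1,-1,-1,-1],"slide":[[0,0,0],[0,0,0],[0,0,0],[0,0,0],[0,0,0],[0,0,0],[0,0,0],[0,0,0]],"yaw":[-0.124,-0.124,-0.124,-0.124,-0.124,-0.124,-0.124,-0.124]}'>/dev/null;  python3 -m handwheel '{"gripper":[-1,-1],"slide":[[0,0,0],[0,0,0]],"yaw":[-0.124,-0.124]}' >/dev/null; python3 st.py
```

```text
q [  20.62   -4.27  -13.56   80.96    6.12 -179.67] tcp [0.4429 0.1991 0.1031] toolx yaw 20.29 tilt deg: radial -0.25 lateral 6.11 t 9.73
```

```bash
python3 -m handwheel '{"gripper":[-1,-1,-1],"slide":[[0,0,0],[0,0,0],[0,0,0]],"yaw":[-0.124,-0.124,0]}' >/dev/null; python3 st.py;  python3 -m handwheel '{"gripper":[-1,-1],"slide":[[0,10,0],[0,10,0]],"yaw":[0,0]}' >/dev/null; python3 st.py
```

```text
q [  30.39   -5.5   -14.56   79.88    3.41 -179.69] tcp [0.4104 0.2603 0.1033] toolx yaw 30.08 tilt deg: radial 1.05 lateral 3.41 t 9.98
q [  28.97   -5.43  -14.66   79.79    2.94 -179.8 ] tcp [0.4176 0.248  0.1018] toolx yaw 28.78 tilt deg: radial 0.98 lateral 2.94 t 10.15
```

```bash
python3 -m handwheel '{"gripper":[-1,-1,-1],"slide":[[0,0,0],[0,0,0],[0,0,0]],"yaw":[-0.12,-0.12,0]}' >/dev/null; python3 st.py
```

```text
q [ 3.8160e+01 -6.0700e+00 -1.5250e+01  7.9390e+01  1.1000e-01 -1.7984e+02] tcp [0.3804 0.2996 0.1014] toolx yaw 38.0 tilt deg: radial 1.43 lateral 0.11 t 10.4
```

Tilt is nearly gone (1.4° left). Now over the tray, square to it.

```bash
python3 -m handwheel '{"gripper":[-1,-1,-1,-1,-1,-1,-1,-1],"slide":[[0,0,0],[0,0,0],[0,0,0],[0,0,0],[0,0,0],[0,0,0],[16,-22,0],[15,-22,0]],"yaw":[0.124,0.124,0.124,0.124,0.124,0.124,0,0]}' >/dev/null; python3 -m handwheel '{"gripper":[-1],"slide":[[0,0,0]],"yaw":[0]}'; python3 st.py; python3 look.py w_t2
```

```text
time: 11.15
ee_pos: [0.4195, 0.3402, 0.1022]
tcp_rot: [-178.9, -1.0, -5.1]
wrist_force: [0.5, 0.3, 0.7]
opening: 0.0458
grasp_force: 41.5
q [ 3.8990e+01  1.5200e+00 -7.8200e+00  7.9170e+01  1.0000e-01 -1.3596e+02] tcp [0.4195 0.3402 0.1022] toolx yaw -5.06 tilt deg: radial 1.49 lateral 0.1 t 11.15
tcp [0.4181 0.3389 0.102 ] [-179.    -0.9   -5. ]
white [ 32.9 286.7 210. ] [[32.5, 286.7], [4.4, 65.7], 83.7] [[0.3565, 0.6292], [0.3665, 0.6073], [0.3759, 0.5867]]
white [ 317.3  268.6 6341. ] [[317.4, 269.4], [88.8, 91.6], 54.0] [[0.3566, 0.3471], [0.3666, 0.3459], [0.376, 0.3448]]
white [234.6 189.5 211.5] [[235.4, 194.0], [88.8, 4.0], 82.9] [[0.4376, 0.4113], [0.4417, 0.4054], [0.4455, 0.3998]]
white [ 313.7  167.9 7294. ] [[312.0, 174.5], [75.0, 168.0], 90.0] [[0.4505, 0.342], [0.4536, 0.3411], [0.4566, 0.3403]]
white [  19.   218.9 3908. ] [[7.3, 213.6], [163.6, 54.5], 67.3] [[0.4267, 0.6158], [0.4316, 0.595], [0.4362, 0.5753]]
white [ 520.8   64.9 3020. ] [[521.1, 65.5], [38.0, 88.9], 2.7] [[0.5163, 0.1782], [0.5146, 0.1893], [0.513, 0.1998]]
white [ 246.2    8.5 2050.5] [[267.3, 1.
[... 450 characters left out ...]
19.2  217.8 8965.5] [[315.3, 223.2], [158.7, 166.1], 87.6] [[0.4062, 0.3412], [0.4125, 0.3404], [0.4185, 0.3397]]
grey [313.  138.6 402.5] [[310.9, 138.7], [3.6, 164.2], 87.5] [[0.4745, 0.3404], [0.4758, 0.3397], [0.4771, 0.339]]
grey [495.5  69.2 954. ] [[495.6, 68.0], [13.4, 82.5], 2.4] [[0.5147, 0.1972], [0.5132, 0.207], [0.5117, 0.2161]]
grey [ 304.5   17.3 3656.5] [[310.3, 16.0], [17.7, 269.3], 82.1] [[0.5622, 0.3387], [0.5572, 0.3381], [0.5524, 0.3375]]
grey [183.6  10.5 379. ] [[183.6, 11.0], [23.1, 20.4], 87.0] [[0.5754, 0.4271], [0.5694, 0.42], [0.5637, 0.4134]]
grey [   43.3   160.  14623. ] [[55.0, 144.0], [288.0, 110.0], 90.0] [[0.4772, 0.573], [0.4784, 0.5553], [0.4795, 0.5385]]
```

```bash
python3 -m handwheel '{"gripper":[-1,-1,-1,-1,-1,0.45,0.45,0.45],"slide":[[0,0,30],[0,0,30],[0,0,22],[0,0,10],[0,0,0],[0,0,0],[0,0,0],[0,0,0]],"yaw":[0,0,0,0,0,0,0,0]}'; python3 -m handwheel '{"gripper":[0.45,0.45,0.45,0.45,0.45,0.45],"slide":[[0,0,-5],[0,0,-30],[0,0,-38],[0,0,-38],[0,0,-38],[0,0,-30]],"yaw":[0,0,0,0,0,0]}'; python3 look.py w_t3 | grep -E "tcp|white" ; python3 -m handwheel '{"gripper":[1,1,1,1,1,1,1,1],"slide":[[21.2,29.6,0],[21.2,29.6,0],[21.2,29.6,0],[21.2,29.6,0],[21.2,29.6,0],[21.2,29.6,0],[21.2,29.6,0],[0,0,0]],"yaw":[0,0,0,0,0,0,0.1,0.09]}'; python3 look.py w_sp |grep -E "tcp|white"; python3 st.py
```

```text
time: 11.87
ee_pos: [0.4187, 0.3413, 0.0125]
tcp_rot: [-178.8, -1.1, -4.8]
wrist_force: [-0.1, -0.3, -0.4]
opening: 0.062
grasp_force: 0.0
time: 12.37
ee_pos: [0.4147, 0.338, 0.194]
tcp_rot: [-178.8, -1.1, -4.8]
wrist_force: [0.2, 0.3, 0.4]
opening: 0.0617
grasp_force: 0.0
tcp [0.4158 0.3389 0.1997] [-178.5   -1.4   -4.8]
white [ 71.7 239.2 266. ] [[66.0, 240.1], [3.3, 133.2], 82.9] [[0.3636, 0.6599], [0.3702, 0.6423], [0.3765, 0.6257]]
white [277.  220.2 128. ] [[277.8, 217.7], [18.5, 13.2], 84.8] [[0.37, 0.3942], [0.3763, 0.3907], [0.3822, 0.3874]]
white [259.5 183.  150.5] [[259.7, 185.5], [101.6, 2.6], 84.7] [[0.4174, 0.4091], [0.4212, 0.4049], [0.4247, 0.4008]]
white [ 315.1  160.  5985.5] [[314.7, 165.5], [75.3, 119.0], 88.0] [[0.4391, 0.3421], [0.4417, 0.3414], [0.4442, 0.3407]]
white [ 460.8   75.5 1476. ] [[461.0, 75.5], [61.0, 26.0], 90.0] [[0.5158, 0.1822], [0.5144, 0.1899], [0.513, 0.1973]]
white [530.9  11.  307. ] [[530.8, 10.6], [14.4, 25.7], 15.3] [[0.5712, 0.1149], [0.5668, 0.1262], [0.5626, 0.137]]
white [ 304.7   18.4 6158. ] [[312.6, 12.5], [47.9, 194.9], 82.4] [[
[... 751 characters left out ...]
. ] [[104.2, 188.7], [106.5, 163.9], 69.1] [[0.6113, 0.3408], [0.6117, 0.3273], [0.6121, 0.3145]]
white [ 80.3 137.1 323.5] [[81.1, 136.7], [3.4, 158.6], 69.1] [[0.6703, 0.3608], [0.6675, 0.3462], [0.6649, 0.3324]]
white [ 10.6 126.6 846.5] [[4.6, 126.7], [37.2, 36.6], 55.0] [[0.7043, 0.4344], [0.6997, 0.4158], [0.6953, 0.3982]]
white [ 304.  121. 1613.] [[304.9, 128.5], [97.0, 23.4], 84.8] [[0.616, 0.113], [0.6161, 0.1117], [0.6162, 0.1106]]
white [380.8   4.5 304.5] [[381.0, 5.5], [11.0, 40.0], 90.0] [[0.701, 0.0091], [0.6965, 0.0134], [0.6923, 0.0176]]
q [  11.66    4.2     4.53   89.08    0.71 -151.83] tcp [0.5465 0.1164 0.1889] toolx yaw -16.51 tilt deg: radial 1.25 lateral 0.71 t 13.13
```

```bash
python3 - <<'E'
import pickle
from h import *
a=pickle.load(open("w_t3.pkl","rb"));w=pickle.load(open("w_sp.pkl","rb"))
H=cv2.cvtColor(a["img"],cv2.COLOR_RGB2HSV);m=((H[...,1]<60)&(H[...,2]>185)).astype(np.uint8)
print([(np.round(b[:3],1),np.round(plane(a,[b[:2]],.022)[0],3)) for b in blobs(m,150,6000) if b[1]<290])
m=masks(w["img"])["white"]
b=min(blobs(m,900,3000),key=lambda b:np.hypot(b[0]-304,b[1]-121))
x,y=b[4][:,0,0],b[4][:,0,1]
M=np.zeros_like(m);cv2.drawContours(M,[b[4]],-1,1,-1)
for v in range(y.min(),y.max()+1,6):
    xs=np.where(M[v])[0]; c=(xs.min()+xs.max())/2
    print(v,len(xs),np.round(plane(w,[[c,v]],.010)[0,:2],4), round(len(xs)*np.linalg.norm(plane(w,[[c,v]],.01)-plane(w,[[c+1,v]],.01))*1e3,1))
E
```

```text
[(array([ 318.7,  181.9, 1265.5]), array([0.418, 0.339, 0.022])), (array([ 461.3,   75.4, 1414.5]), array([0.514, 0.191, 0.022])), (array([531.5,  10.7, 273. ]), array([0.566, 0.128, 0.022]))]
80 10 [0.6535 0.0973] 10.1
86 23 [0.6499 0.1053] 23.4
92 24 [0.6443 0.1065] 24.6
98 23 [0.6386 0.1077] 23.7
104 24 [0.6328 0.1089] 24.8
110 23 [0.627  0.1101] 23.9
116 23 [0.6209 0.1109] 24.0
122 23 [0.6151 0.1126] 24.2
128 14 [0.6091 0.1139] 14.8
134 13 [0.603  0.1152] 13.8
140 14 [0.5969 0.1164] 14.9
146 13 [0.5907 0.1177] 14.0
152 13 [0.5843 0.1185] 14.0
158 13 [0.5781 0.1204] 14.1
164 13 [0.5715 0.1212] 14.2
170 13 [0.5651 0.1231] 14.3
176 10 [0.5586 0.1245] 11.0
```

Cap confirmed in the tray at (0.418, 0.339). The spatula axis is at -12°, the handle 14 mm wide and the blade 24 mm, as expected. Grasping it near the balance point (0.595, 0.117).

```bash
python3 -m handwheel '{"gripper":[0.1,0.1,0.1,0.1,0.1,0.1,0.1],"slide":[[0,0,0],[9.5,-2,36],[9.5,-2,37],[9.5,-2,37],[9.5,-2,37],[9.5,-2.5,34],[0,0,4]],"yaw":[-0.08,0,0,0,0,0,0]}' 40; python3 -m handwheel '{"gripper":[-1,-1,-1,-1,-1],"slide":[[0,0,0],[0,0,0],[0,0,0],[0,0,0],[0,0,0]],"yaw":[0,0,0,0,0]}' 40; python3 st.py
```

```text
time: 13.72
ee_pos: [0.5949, 0.1236, -0.0017]
tcp_rot: [-179.0, -0.4, -10.9]
wrist_force: [-1.4, 0.0, -0.1]
opening: 0.0469
grasp_force: 0.0
time: 14.13
ee_pos: [0.5983, 0.1239, 0.0073]
tcp_rot: [-178.7, -1.0, -11.0]
wrist_force: [-2.6, 0.4, 6.9]
opening: 0.0128
grasp_force: 40.9
q [  11.34   13.39   -5.32   69.85    0.77 -157.61] tcp [0.5983 0.1239 0.0073] toolx yaw -11.05 tilt deg: radial 1.43 lateral 0.77 t 14.13
```

```bash
python3 -m handwheel '{"gripper":[-1,-1,-1,-1,-1,-1,-1,-1],"slide":[[0,0,-30],[0,0,-36],[-5.8,-10,-34],[-5.8,-37,0],[-5.8,-37,0],[-5.8,-37,0],[-5.8,-37,0],[-5.8,-37,0]],"yaw":[0,0,0,0,0,0,0,0]}'; python3 -m handwheel '{"gripper":[-1,-1,-1,-1,-1,-1,-1,-1],"slide":[[0,-20,0],[0,0,0],[0,0,0],[0,0,0],[0,0,0],[0,0,0],[0,0,0],[0,0,0]],"yaw":[0,0.125,0.125,0.125,0.125,0.125,0.125,0.125]}';python3 -m handwheel '{"gripper":[-1,-1,-1,-1,-1],"slide":[[0,0,0],[0,0,0],[0,0,0],[0,0,0],[0,0,0]],"yaw":[0.125,0.125,0.125,0.125,0]}'; python3 st.py; python3 look.py w_sp2|grep white
```

```text
time: 14.8
ee_pos: [0.5987, 0.3216, 0.1096]
tcp_rot: [-178.8, -0.9, -11.1]
wrist_force: [1.4, -0.0, -0.3]
opening: 0.0122
grasp_force: 40.0
time: 15.47
ee_pos: [0.6027, 0.3395, 0.1097]
tcp_rot: [-178.5, 0.4, -61.5]
wrist_force: [0.3, 0.2, 1.0]
opening: 0.0125
grasp_force: 40.0
time: 15.88
ee_pos: [0.6027, 0.3394, 0.1096]
tcp_rot: [-178.9, 1.0, -90.2]
wrist_force: [0.5, 0.6, -1.3]
opening: 0.0127
grasp_force: 40.0
q [ 29.25  22.48  17.46  83.5    0.34 -60.57] tcp [0.6027 0.3394 0.1096] toolx yaw -90.16 tilt deg: radial 1.48 lateral 0.34 t 15.88
white [359.1 259.4 196.5] [[359.9, 259.0], [35.0, 17.8], 52.0] [[0.564, 0.4006], [0.5665, 0.3904], [0.5688, 0.3808]]
white [ 198.9  273.  2020. ] [[200.1, 272.4], [60.5, 39.6], 68.2] [[0.72, 0.4173], [0.7113, 0.4059], [0.7031, 0.3952]]
white [  545.   212. 11304.] [[553.5, 213.4], [169.6, 140.1], 2.3] [[0.3994, 0.3517], [0.4137, 0.3451], [0.4272, 0.3388]]
white [  303.3   173.7 19271.5] [[308.0, 205.6], [237.8, 131.1], 87.8] [[0.6156, 0.3175], [0.6144, 0.3133], [0.6132, 0.3093]]
white [235.2 186.9 636. ] [[235.6, 189.5], [215.1, 4.4], 82.8] [[0.6759, 0.3296], [0.6703, 0.3245], [0.6651, 0.3197]]
white [299.   81.9 628.5] [[300.0, 81.9], [5.4, 148.2], 87.8] [[0.6177, 0.2438], [0.6163, 0.2448], [0.615, 0.2458]]
white [ 449.3    7.9 1277.5] [[451.0, 8.5], [17.0, 82.0], 90.0] [[0.5068, 0.1931], [0.5134, 0.1978], [0.5196, 0.2023]]
```

```bash
python3 -m handwheel '{"gripper":[-1,-1,-1,-1,-1,0.0,0.0,0.0],"slide":[[0,0,30],[0,0,33],[0,0,24],[0,0,9],[0,0,0],[0,0,0],[0,0,0],[0,0,0]],"yaw":[0,0,0,0,0,0,0,0]}'; python3 -m handwheel '{"gripper":[0,0,0,0,0],"slide":[[0,0,-20],[0,0,-36],[0,0,-40],[0,0,-40],[0,0,-10]],"yaw":[0,0,0,0,0]}'; python3 -c "
from workcell import camera
import pickle
pickle.dump({n:camera(n) for n in('top','wrist')},open('after_sp.pkl','wb'))"
python3 -m handwheel '{"gripper":[1,1,1,1,1,1,1,1],"slide":[[34,21.7,0],[34,21.7,0],[34,21.7,0],[34,21.7,0],[34,21.7,0],[34,21.7,0],[34,21.7,0],[0,0,0]],"yaw":[0,0,0,0,0,0,0,0.119]}'; python3 -m handwheel '{"gripper":[1,1,1,1,1,1,1,1],"slide":[[0,0,5],[0,0,5],[0,0,0],[0,0,0],[0,0,0],[0,0,0],[0,0,0],[0,0,0]],"yaw":[0.119,0.119,0.119,0.119,0.119,0.119,0.119,0.119]}';python3 -m handwheel '{"gripper":[1,1,1],"slide":[[0,0,0],[0,0,0],[0,0,0]],"yaw":[0.119,0.119,0]}'; python3 st.py; python3 look.py w_k1|grep black
python3 - <<'E'
import pickle
from h import *
a=pickle.load(open("after_sp.pkl","rb"))["wrist"]
H=cv2.cvtColor(a["img"],cv2.COLOR_RGB2HSV);m=((H[...,1]<60)&(H[...,2]>185)).astype(np.uint8)
print([(np.round(b[:3],1),[np.round(q,1) for q in b[3]],np.round(plane(a,[b[:2]],.01)[0],3)) for b in blobs(m,300,6000) if b[1]<290])
E
```

```text
time: 16.6
ee_pos: [0.6047, 0.3412, 0.0132]
tcp_rot: [-178.9, 1.0, -89.8]
wrist_force: [0.4, -0.2, -0.0]
opening: 0.0424
grasp_force: 0.0
time: 17.02
ee_pos: [0.6032, 0.3393, 0.1665]
tcp_rot: [-178.5, 1.2, -89.8]
wrist_force: [1.5, -0.8, 0.7]
opening: 0.0427
grasp_force: 0.0
time: 17.78
ee_pos: [0.4467, 0.0961, 0.1504]
tcp_rot: [-179.2, 1.0, -96.5]
wrist_force: [0.6, 0.8, 1.3]
opening: 0.085
grasp_force: 0.0
time: 18.45
ee_pos: [0.4502, 0.1002, 0.1402]
tcp_rot: [179.6, 1.3, -151.5]
wrist_force: [0.2, -0.4, 0.7]
opening: 0.0854
grasp_force: 0.0
time: 18.7
ee_pos: [0.4502, 0.1002, 0.1403]
tcp_rot: [179.3, 1.2, -165.1]
wrist_force: [-0.4, 0.0, 0.4]
opening: 0.0853
grasp_force: 0.0
q [ 12.1   -9.24 -13.79  84.3    0.73  -2.76] tcp [0.4502 0.1002 0.1403] toolx yaw -165.14 tilt deg: radial 1.14 lateral 0.73 t 18.7
black [ 440.7  167.6 3757. ] [[440.7, 169.5], [88.4, 66.3], 53.7] [[0.3985, 0.2123], [0.3968, 0.2037], [0.3951, 0.1955]]
black [ 315.   157.  1797.5] [[316.0, 156.5], [50.2, 47.4], 45.0] [[0.4198, 0.0919], [0.4167, 0.091], [0.4138, 0.0901]]
black [ 523.5   48.2 5912.5] [[525.0, 43.0], [70.7, 118.8], 45.0] [[0.2815, 0.2423], [0.2872, 0.2317], [0.2927, 0.2218]]
[(array([ 227. ,  246.6, 1809. ]), [array([229.5, 249.1]), array([71.8, 31.6]), np.float64(70.8)], array([0.708, 0.414, 0.01 ])), (array([ 428.3,   16.4, 2120. ]), [array([429.5,  17. ]), array([34., 67.]), np.float64(90.0)], array([0.511, 0.188, 0.01 ]))]
```

```bash
python3 - <<'E'
import pickle
from h import *
a=pickle.load(open("after_sp.pkl","rb"));k=pickle.load(open("w_k1.pkl","rb"))["img"]
A=cv2.resize(a["wrist"]["img"],(480,300));B=cv2.resize(a["top"]["img"][130:280,170:330],(320,300))
K=cv2.resize(k[112:202,255:375],(400,300),interpolation=2);K2=cv2.resize(k,(400,300))
cv2.imwrite("pics/f.png",np.vstack([np.hstack([A,B]),np.hstack([K,K2])])[:,:,::-1])
E
```

```text
(no output)
```

View pics/f.png

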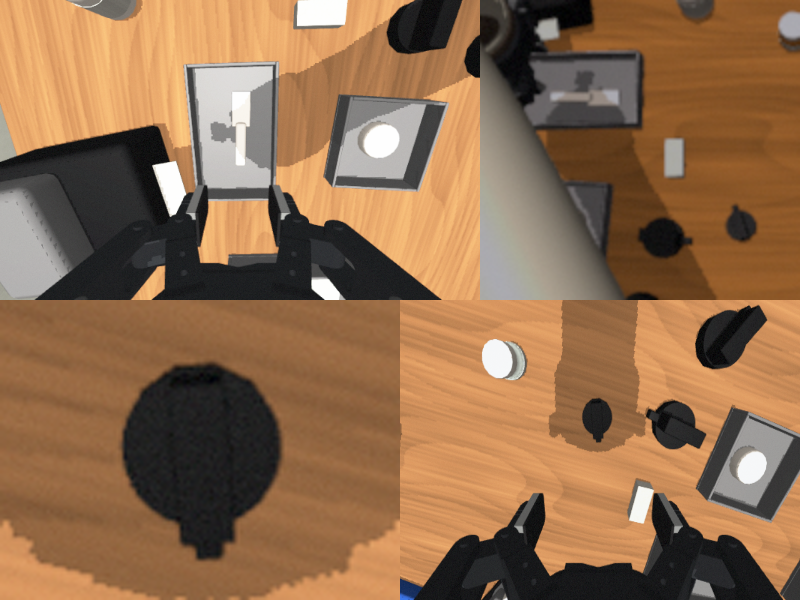

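Spatula lies flat in the oblong tray (wrist panel about (241,128)) and the cap in the square one (380,140). The knob close-up shows the hub around (202,443) with the nose straight down at (208,555). Now for the knob's axis and direction.

```bash
cat > knob.py <<'E'
import pickle,sys
from h import *
def knob(c,p):
    g=cv2.cvtColor(c["img"],cv2.COLOR_RGB2GRAY)
    b=min(blobs((g<45).astype(np.uint8),600,6000),key=lambda b:np.hypot(b[0]-p[0],b[1]-p[1]))
    X=plane(c,b[4][:,0]+0.0,.008)[:,:2]; 
    ctr=X.mean(0)
    for i in range(8):
        r=np.linalg.norm(X-ctr,axis=1); k=abs(r-.0215)<.0025+.003/(i+1)
        A=np.c_[2*X[k],np.ones(k.sum())];s=np.linalg.lstsq(A,(X[k]**2).sum(1),rcond=None)[0];ctr=s[:2];rad=np.sqrt(s[2]+ctr@ctr)
    X1=plane(c,b[4][:,0]+0.0,.010)[:,:2];d=X1-ctr;r=np.linalg.norm(d,axis=1);q=d[r>.027].mean(0)
    return ctr,rad,np.degrees(np.arctan2(q[1],q[0])),r.max(),k.sum()
if __name__=="__main__":
    c=pickle.load(open(sys.argv[1],"rb"));print(knob(c,(float(sys.argv[2]),float(sys.argv[3]))))
E
python3 knob.py w_k1.pkl 315 157; python3 knob.py w_cap.pkl 202.6 211.7
python3 - <<'E'
import pickle
from h import *
c=pickle.load(open("w_k1.pkl","rb"));im=c["img"][112:202,255:375].mean(2)
w=cv2.GaussianBlur(im.astype(np.float32),(3,3),0)
for v in (30,36,42,48,54,60,66): print(v+112,np.round(w[v,45:82]).astype(int).tolist())
E
```

```text
(array([0.41750466, 0.09120018]), np.float64(0.021489007114732568), np.float64(18.84399895400168), np.float64(0.031121087861001668), np.int64(121))
(array([0.41640612, 0.09095152]), np.float64(0.0224216024555071), np.float64(150.29907384202767), np.float64(0.036103075467482745), np.int64(77))
142 [34, 33, 33, 33, 32, 31, 31, 32, 33, 33, 31, 31, 32, 33, 34, 33, 33, 33, 33, 33, 32, 28, 24, 27, 31, 31, 31, 31, 32, 32, 31, 30, 31, 37, 58, 84, 97]
148 [34, 33, 34, 34, 33, 31, 31, 32, 32, 32, 32, 31, 30, 30, 31, 31, 31, 31, 31, 30, 30, 30, 30, 30, 30, 31, 32, 32, 30, 30, 31, 32, 32, 32, 31, 31, 34]
154 [33, 33, 33, 32, 30, 28, 27, 29, 30, 31, 32, 32, 31, 31, 31, 30, 29, 29, 29, 30, 31, 30, 28, 27, 29, 32, 31, 31, 31, 32, 31, 31, 31, 31, 31, 30, 29]
160 [31, 31, 31, 32, 32, 30, 27, 28, 31, 32, 32, 31, 31, 29, 29, 30, 32, 32, 31, 31, 30, 30, 29, 26, 26, 30, 32, 31, 30, 31, 31, 31, 31, 32, 31, 29, 29]
166 [31, 31, 29, 29, 30, 30, 29, 27, 28, 30, 30, 30, 29, 29, 30, 30, 28, 27, 28, 29, 29, 29, 29, 26, 26, 28, 28, 29, 30, 30, 29, 29, 30, 30, 31, 37, 57]
172 [31, 29, 30, 31, 29, 29, 30, 28, 27, 29, 31, 31, 31, 31, 30, 30, 29, 28, 28, 29, 30, 29, 29, 29, 26, 26, 27, 28, 30, 31, 31, 38, 54, 78, 98, 107, 109]
178 [101, 100, 98, 94, 87, 79, 71, 57, 39, 29, 28, 29, 29, 29, 29, 29, 28, 27, 29, 29, 28, 29, 30, 30, 39, 62, 88, 101, 105, 106, 106, 106, 107, 108, 108, 109, 109]
```

Radius 21.5 mm and nose 31.1 mm match the description: axis (0.4175, 0.0912), nose at 18.8°. Aligning and coming down.

```bash
python3 -m handwheel '{"gripper":[0.3,0.3,0.3,0.3,0.3,0.3],"slide":[[0,0,0],[11.5,0.7,26],[11.5,0.7,27],[11,0.6,27],[0,0,0],[0,0,0]],"yaw":[-0.064,0,0,0,0,0]}'; python3 st.py; python3 look.py w_k2 | grep black
```

```text
time: 19.25
ee_pos: [0.4183, 0.0924, 0.0598]
tcp_rot: [179.4, 1.2, -161.0]
wrist_force: [0.1, 0.5, 1.0]
opening: 0.0555
grasp_force: 0.0
q [ 11.97 -12.87 -25.76  76.02   0.73  -7.02] tcp [0.4183 0.0924 0.0598] toolx yaw -161.01 tilt deg: radial 1.09 lateral 0.73 t 19.25
black [ 480.   252.1 7229.5] [[481.5, 257.5], [131.9, 85.6], 56.8] [[0.4031, 0.2203], [0.3975, 0.2063], [0.3923, 0.1931]]
black [ 314.8  225.8 3371. ] [[317.8, 228.4], [77.7, 62.4], 60.5] [[0.4231, 0.0931], [0.4158, 0.0906], [0.4088, 0.0881]]
black [ 590.3  115.3 9058. ] [[585.0, 114.5], [103.0, 108.0], 90.0] [[0.2885, 0.2412], [0.2932, 0.2254], [0.2977, 0.2104]]
```

```bash
python3 -m handwheel '{"gripper":[0.3,0.3,0.3,0.3,0.3],"slide":[[1,-1,15],[0,0,15],[0,0,9],[0,0,0],[0,0,0]],"yaw":[0,0,0,0,0]}' 60; python3 -m handwheel '{"gripper":[-1,-1,-1,-1,-1,-1,-1],"slide":[[0,0,0],[0,0,0],[0,0,0],[0,0,0],[0,0,0],[0,0,0],[0,0,0]],"yaw":[0,0,0,0,0,0,0]}' 60; python3 st.py
```

```text
time: 19.72
ee_pos: [0.42, 0.0922, 0.0225]
tcp_rot: [179.4, 1.3, -161.1]
wrist_force: [-0.9, 0.1, -0.3]
opening: 0.0553
grasp_force: 0.0
time: 20.3
ee_pos: [0.4199, 0.0921, 0.0224]
tcp_rot: [179.4, 1.4, -161.2]
wrist_force: [-1.5, 0.6, 6.1]
opening: 0.0123
grasp_force: 59.4
q [ 11.89 -11.82 -29.1   71.42   0.73  -6.93] tcp [0.4199 0.0921 0.0224] toolx yaw -161.19 tilt deg: radial 1.3 lateral 0.73 t 20.3
```

Grip is good (12.3 mm, 59 N). Lifting, turning the nose to -11° and carrying it over the shaft.

```bash
python3 -m handwheel '{"gripper":[-1,-1,-1,-1,-1,-1,-1,-1],"slide":[[0,0,-15],[0,0,-30],[0,0,-35],[0,0,-35],[0,0,-35],[0,0,0],[0,0,0],[0,0,0]],"yaw":[0,0,0,0.104,0.104,0.104,0.104,0.104]}'; python3 -m handwheel '{"gripper":[-1,-1,-1,-1,-1,-1,-1,-1],"slide":[[-10,-18.7,0],[-17.6,-32.7,0],[-17.6,-32.7,0],[-17.6,-32.7,0],[-17.6,-32.7,0],[-17.6,-32.7,0],[-17.6,-32.7,0],[-17.6,-32.7,0]],"yaw":[0,0,0,0,0,0,0,0]}'; python3 -m handwheel '{"gripper":[-1,-1,-1,-1,-1,-1,-1],"slide":[[-17.6,-32.7,0],[-17.6,-32.7,0],[-17.6,-32.7,0],[-9,-17,0],[0,0,0],[0,0,0],[0,0,0]],"yaw":[0,0,0,0,0,0,0]}'; python3 st.py
```

```text
time: 20.97
ee_pos: [0.4169, 0.0895, 0.1722]
tcp_rot: [178.8, 0.9, 168.7]
wrist_force: [0.2, -0.0, -0.5]
opening: 0.0127
grasp_force: 58.7
time: 21.63
ee_pos: [0.5003, -0.181, 0.1684]
tcp_rot: [178.9, 0.8, 169.0]
wrist_force: [0.6, 1.3, -0.1]
opening: 0.0127
grasp_force: 58.7
time: 22.22
ee_pos: [0.5387, -0.3032, 0.1668]
tcp_rot: [178.8, 0.8, 169.0]
wrist_force: [-0.6, 0.7, -0.2]
opening: 0.0124
grasp_force: 58.8
q [-30.    13.22  12.22  88.64   1.37 -19.02] tcp [ 0.5387 -0.3032  0.1668] toolx yaw 169.02 tilt deg: radial 0.36 lateral 1.37 t 22.22
```

```bash
python3 -m handwheel '{"gripper":[-1,-1,-1,-1,-1],"slide":[[-2.3,5.8,15],[0,0,15],[0,0,0],[0,0,0],[0,0,0]],"yaw":[0,0,0,0,0]}'; python3 st.py; python3 - <<'E'
from workcell import camera
from h import *
import pickle
C={n:camera(n) for n in("wrist","side","top")};pickle.dump(C,open("hov.pkl","wb"))
w=C["wrist"]["img"];s=C["side"]["img"]
A=cv2.resize(w[190:340,220:420],(800,600),interpolation=2)
print(proj(C["wrist"],[[.5395,-.2974,.113],[.5395,-.2974,.065]]),proj(C["side"],[[.5395,-.2974,.113]]))
cv2.imwrite("pics/g.png",A[:,:,::-1])
E
```

```text
time: 22.63
ee_pos: [0.543, -0.2974, 0.1383]
tcp_rot: [178.9, 0.9, 169.1]
wrist_force: [0.9, 0.2, 0.2]
opening: 0.0125
grasp_force: 58.7
q [-29.33  13.12   8.97  85.36   1.35 -18.39] tcp [ 0.543  -0.2974  0.1383] toolx yaw 169.06 tilt deg: radial 0.48 lateral 1.35 t 22.63
[[315.79617663 235.8509144 ]
 [314.78533901 209.33630936]] [[370.19018029 133.71177357]]
```

View pics/g.png

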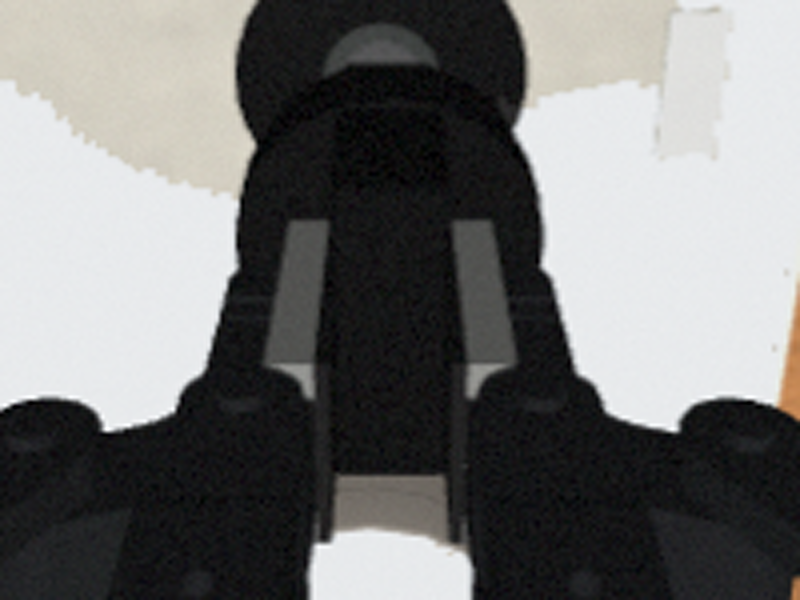

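The hover view shows the hub outline from zoom x 237 to 545 and the collar ring from 237 to 526, so they are nearly aligned. Checking the exact offset.

```bash
python3 - <<'E'
from h import *
import pickle
C=pickle.load(open("hov.pkl","rb"));c=C["wrist"]
z=lambda X:np.round((proj(c,X)-[220,190])*4,0)
th=np.linspace(0,2*np.pi,721)
def circ(cx,cy,r,h): return np.c_[cx+r*np.cos(th),cy+r*np.sin(th),np.full(721,h)]
zb=.1383-.0224
for h in(zb,zb+.016):
    p=z(circ(.5395,-.2974,.0215,h));print("hub",h,"x",p[:,0].min(),p[:,0].max(),"front y",p[:,1].min(),"y at xmax",p[p[:,0].argmax(),1])
p=z(circ(.5395,-.2974,.0275,.0655));print("ring x",p[:,0].min(),p[:,0].max(),"y at",p[p[:,0].argmax(),1])
g=cv2.GaussianBlur(c["img"].mean(2).astype(np.float32),(3,3),0)
for v in(192,198,204,208,240,245,250,254):
    r=g[v,255:380];k=np.where(r<75)[0]; print(v,(v-190)*4,(k.min()+255-220)*4,(k.max()+255-220)*4,"mid",(k.min()+k.max())/2+255)
print("col 317 profile",[(v,int(g[v,312])) for v in range(190,236,1)])
E
```

```text
hub 0.1159 x 241.0 525.0 front y 57.0 y at xmax 197.0
hub 0.13190000000000002 x 230.0 540.0 front y 96.0 y at xmax 245.0
ring x 235.0 523.0 y at 75.0
192 8 256 504 mid 315.0
198 32 244 516 mid 315.0
204 56 240 520 mid 315.0
208 72 236 520 mid 314.5
240 200 240 532 mid 316.5
245 220 240 536 mid 317.0
250 240 236 536 mid 316.5
254 256 240 536 mid 317.0
col 317 profile [(190, 22), (191, 19), (192, 20), (193, 22), (194, 22), (195, 30), (196, 49), (197, 64), (198, 68), (199, 68), (200, 72), (201, 79), (202, 84), (203, 85), (204, 79), (205, 59), (206, 32), (207, 13), (208, 8), (209, 9), (210, 11), (211, 11), (212, 11), (213, 11), (214, 12), (215, 16), (216, 19), (217, 14), (218, 10), (219, 9), (220, 10), (221, 8), (222, 9), (223, 15), (224, 14), (225, 11), (226, 10), (227, 9), (228, 9), (229, 9), (230, 9), (231, 11), (232, 12), (233, 10), (234, 11), (235, 11)]
```

Hub and shaft agree to about 1 mm. I'll correct that and descend in steps, watching the force.

```bash
python3 -m handwheel '{"gripper":[-1,-1,-1,-1,-1,-1],"slide":[[1,-0.4,10],[0,0,10],[0,0,6],[0,0,0],[0,0,0],[0,0,0]],"yaw":[0,0,0,0,0,0]}' 80; for i in 1; do python3 st.py; done; python3 -m handwheel '{"gripper":[-1,-1,-1,-1,-1,-1],"slide":[[0,0,2],[0,0,2],[0,0,2],[0,0,2],[0,0,0],[0,0,0]],"yaw":[0,0,0,0,0,0]}' 80; python3 st.py
```

```text
time: 23.28
ee_pos: [0.5422, -0.2978, 0.1111]
tcp_rot: [178.9, 0.8, 169.0]
wrist_force: [0.2, 0.4, 0.1]
opening: 0.012
grasp_force: 83.3
q [-29.39  13.24   6.1   82.45   1.35 -18.41] tcp [ 0.5422 -0.2978  0.1111] toolx yaw 169.01 tilt deg: radial 0.42 lateral 1.35 t 23.28
time: 23.78
ee_pos: [0.5423, -0.2975, 0.1029]
tcp_rot: [178.8, 0.8, 169.0]
wrist_force: [-0.4, 0.1, -0.4]
opening: 0.0116
grasp_force: 83.3
q [-29.37  13.32   5.29  81.57   1.35 -18.39] tcp [ 0.5423 -0.2975  0.1029] toolx yaw 169.02 tilt deg: radial 0.41 lateral 1.35 t 23.78
```

No force 4 mm past the shaft's top, so the bore is on the shaft. Carrying on.

```bash
python3 -m handwheel '{"gripper":[-1,-1,-1,-1,-1,-1],"slide":[[0,0,2],[0,0,2],[0,0,2],[0,0,1.5],[0,0,0],[0,0,0]],"yaw":[0,0,0,0,0,0]}' 80; python3 -m handwheel '{"gripper":[-1,-1,-1,-1],"slide":[[0,0,1.5],[0,0,1.5],[0,0,0],[0,0,0]],"yaw":[0,0,0,0]}' 80; python3 st.py
```

```text
time: 24.28
ee_pos: [0.5425, -0.2974, 0.0955]
tcp_rot: [178.8, 0.8, 169.0]
wrist_force: [0.0, 0.5, -0.3]
opening: 0.0119
grasp_force: 83.3
time: 24.62
ee_pos: [0.5427, -0.2975, 0.093]
tcp_rot: [178.9, 0.9, 169.0]
wrist_force: [-0.6, -0.5, 2.9]
opening: 0.0121
grasp_force: 84.0
q [-29.35  13.41   4.31  80.44   1.34 -18.36] tcp [ 0.5427 -0.2975  0.093 ] toolx yaw 169.01 tilt deg: radial 0.46 lateral 1.34 t 24.62
```

Spring contact at the predicted height (2.9 N). Pressing to the hard stop.

```bash
for i in 1 2; do :; done; python3 -m handwheel '{"gripper":[-1,-1,-1,-1],"slide":[[0,0,1],[0,0,1],[0,0,0],[0,0,0]],"yaw":[0,0,0,0]}' 80 | grep -E "pos|wrist"; python3 -m handwheel '{"gripper":[-1,-1,-1,-1],"slide":[[0,0,1],[0,0,0.5],[0,0,0],[0,0,0]],"yaw":[0,0,0,0]}' | grep -E "pos|wrist"; python3 -m handwheel '{"gripper":[-1,-1,-1],"slide":[[0,0,0.7],[0,0,0],[0,0,0]],"yaw":[0,0,0]}'| grep -E "pos|wrist|open"
```

```text
ee_pos: [0.5428, -0.2975, 0.0909]
wrist_force: [-1.5, 0.0, 4.8]
ee_pos: [0.5428, -0.2975, 0.0897]
wrist_force: [-1.6, -0.3, 7.2]
ee_pos: [0.5428, -0.2975, 0.0893]
wrist_force: [-1.7, 0.1, 9.4]
opening: 0.0116
```

```bash
python3 -m handwheel '{"gripper":[-1,-1,-1],"slide":[[0,0,0.7],[0,0,0],[0,0,0]],"yaw":[0,0,0]}'| grep -E "pos|wrist|open"; python3 -m handwheel '{"gripper":[-1,-1,-1],"slide":[[0,0,0.7],[0,0,0],[0,0,0]],"yaw":[0,0,0]}'| grep -E "pos|wrist|open"; python3 st.py; python3 - <<'E'
from workcell import camera
import cv2,numpy as np,pickle
s=camera("side")["img"];t=camera("top")["img"]
A=cv2.resize(s[110:210,290:450],(640,400),interpolation=2)[:300]
B=cv2.resize(s,(400,250));C=cv2.resize(t,(400,250))
cv2.imwrite("pics/i.png",np.vstack([cv2.resize(A,(800,340)),np.hstack([B,C])])[:,:,::-1])
E
```

```text
ee_pos: [0.5429, -0.2975, 0.0892]
wrist_force: [-3.9, 1.0, 13.6]
opening: 0.0117
ee_pos: [0.5429, -0.2976, 0.0892]
wrist_force: [-5.3, 0.8, 17.0]
opening: 0.012
q [-29.34  13.4    3.87  79.92   1.34 -18.35] tcp [ 0.5429 -0.2976  0.0892] toolx yaw 169.01 tilt deg: radial 0.55 lateral 1.34 t 26.03
```

View pics/i.png

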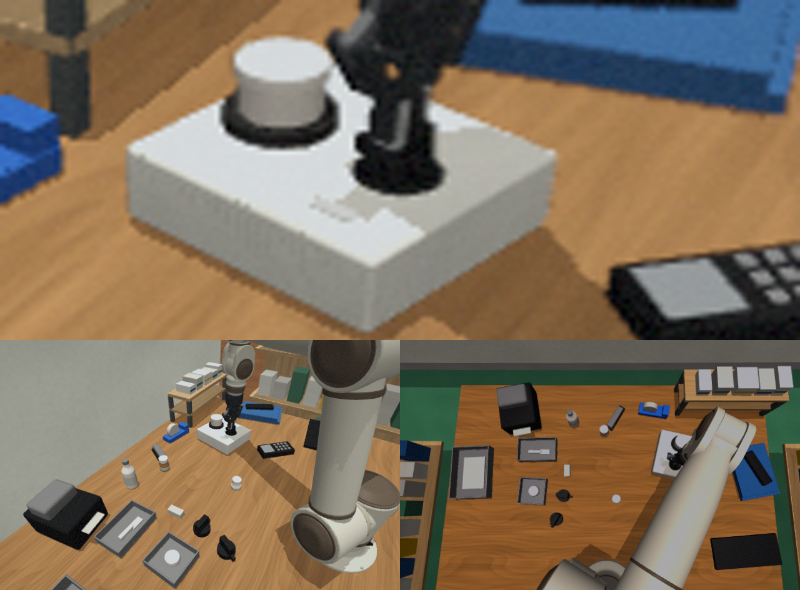

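The picture shows the knob seated on the mixer collar in the gripper at (400,165), the cap and spatula in their trays and the bystanders where they were. Travel stopped at 0.0892 while the force rose to 17 N, which is the hard stop.

```bash
python3 -c "
from workcell import ticket
print(ticket.job_done())"
```

```text
the job is handed in; nothing more can be done
None
```

The job is handed in at about 26 s: the cap is in the square tray, the spatula is in the oblong tray, and the hand holds the knob fully home on the D-shaft, pressed to its hard stop at about 17 N.

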